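Clamp the wax block in the ratchet bar clamp

ROBOT

A 6-joint arm with a two-finger parallel gripper is mounted at the origin on a cart in front of the work surface, level with it; the furniture and walls round the work are solid. World frame = base frame: x ahead of the robot, y to its left, z up, the work surface at z = 0. Lengths are in m, angles in rad, forces in N, time in s.
With the tool pointing down it reaches from about 0.375 to 0.9 m from the base axis. Payload 3.1 kg.
Tool frame: the origin (TCP) lies midway between the tips of the shut fingers; the grasp point (between the pads) lies 19 mm behind it; z points along the fingers, y is the line along which they close (so a half turn about z gives the same grasp; the last joint's range is limited). The gripper opens to 85 mm and grips with 20 to 120 N. Pads are 22 mm wide; open, the fingers measure 114 mm over their backs; the gripper's body (76 mm by 85 mm) begins 54 mm behind the grasp point. The pads swing forward as they close: fully open they stand 13 mm farther back than shut.
Start: joints at [-1.395, 0.527, 1.433, -0, 1.181, -0.178], TCP at [0.217, -0.586, 0.231] pointing down, gripper open.
Joint ranges: [-3.08, 3.08], [-0.75, 2.2], [0.22, 2.44], [-1.43, 4.57], [0, 2.65], [-2.85, 2.85]. Speed limits (rad/s): [2.79, 2.79, 3.14, 3.14, 3.14, 3.14].

INTERFACE

Orientations are given as a unit quaternion [x, y, z, w].
In Python, from station import manip gives the robot as it stands.
- The arm moves only by the tool move_arm, never from a script. Its argument "increments" is a list that holds one entry, the list of rows, each a list of 5 numbers: the gripper's target within -1 to 1 (shut at 1, half-way at 0, fully open at -1), then the shift along the world's x, y, z in m, then the turn about the world's z in degrees. In form: [[[fingers, dx, dy, dz, twist], ...]]. A call has 1 to 8 rows; each row shifts and turns the commanded pose from where the row before left it; what a row does not reach is not made up. A row lasts 1/10 s, in which the tool goes at most 50 mm and 8.59 degrees, less where a joint would pass 70% of its speed; a pose out of reach is approached as far as the arm can. A call with a gripper value outside its range is refused whole. The fingers move at their own pace and stop on an object; "newtons" is the grip in N (left out, the last holds). Time passes only in rows, so rows that do not move let the fingers close. It gives the time, the measured TCP pose, the force, the opening and the grip force at its end, in the units of the state.
- manip.sense(): the state, without advancing time (a new reading comes with each control period).
- manip.snapshot(name): name is "scene" or "side" or "wrist"; returns a dict with "img" (400x640x3 uint8, red, green, blue), "fx", "fy", "cx", "cy" (pixels), "world_to_cam" (4x4, takes a point from world to camera coordinates); the wrist camera has in their place "tool_from_camera" (4x4, takes a point from camera to tool coordinates, whose origin is the TCP and whose axes are the flange's). Camera axes: x right, y down, z forward; pixel columns grow to the right and rows downward; lengths in m; the calibration is good to about 2 mm. A picture is of the moment at which its call begins: read the wrist's pose just before it. There is no depth.
- manip.sign_off(): hands the job in; it is judged then, once.
Trained networks look in the newest picture that a camera, given by its name, has taken for a name from the list of things; names that differ only in an ending like _2 or _b are one class to them, and where a whole thing is asked for, a point or a joint stands for the part that bears it (a point fixed in the world has none). Each returns a list of dicts, best first, with "confidence" (0 to 1); they miss things now and then, are a little off and sometimes report something else, mostly with a low value. They report only what shows in the picture. A call takes as long as a camera call. They do not tell look-alikes from the thing itself.
- manip.spot_in(label, camera): "xyz" ([x, y, z] in m, in world coordinates, good to about 4 mm: the middle of the surface that is visible of it).
- manip.mark_of(label, camera): "xyz" ([x, y, z] in m, in world coordinates, good to about 4 mm: a listed point, or the origin of a listed thing).
The state is a dict: "t": time; "q": joint angles; "qd": joint speeds; "tau": joint torques, N m; "tcp_pos": TCP position; "tool_rot": TCP orientation; "force": force on the tool from outside, world axes, zero at the start; "ft_torque": the same for the moment, N m; "finger_gap": opening from 0.0 (shut) to 1.0 (fully open); "gripper_force": force on a finger pad.
Only numpy, scipy, OpenCV 4.12 (cv2) and the standard library are available. Lean on these libraries where they do the work, as an engineer would, in place of code of your own. Each camera call takes 0.05 s, during which the arm holds its last target. There are 200 camera calls.

TASK

The ivory wax block has to be held in the carving board's bar clamp, but the sliding jaw has been left too far in. Press down the jaw's thumb paddle and, keeping it pressed, push the jaw back along its bar until there is room; then push the block along the board, fully in between the jaws up to the bar, and push the jaw up against it until its sprung pad is pressed in, so that the ratchet keeps the block firmly clamped, square and flat. Do it all by pushing with the fingertips: lift nothing, and leave the tools and other pieces around where they lie.

Things in the scene. Friction and masses are not known exactly. Their poses are not given: they have to be found in the camera images.
- clamp: fixed wooden board 247 x 335 x 12 mm with a steel toothed bar (20 mm wide, 23 mm high) along its far side. Origin at bench level below the bar's centre line, in the plane of the fixed jaw's face. +y along the bar, the way the jaw opens; jaws reach from the bar to x = -75 mm (towards the robot); bar's near face x = -10 mm; board x -205 to 42, y -60 to 275 mm. All heights below: above the board's top
- fixed_jaw: dark steel jaw on the bar's right end, 34 mm high, y from -34 to 0 mm in the clamp's frame, wooden face on its +y side. Its origin lies 12 mm above the clamp's origin
- jaw (a joint): sliding jaw, m: gap between the wooden faces of fixed jaw and unpressed pad, 0 to 0.145 (at the end stop). It slides closed (2 to 5 N, clicking over teeth 6 mm apart); opening is blocked unless the paddle is held down. In the clamp's frame: pad face y = jaw; arm (32 mm high, x -75 to -12) y = jaw + 16 to jaw + 42 mm; carriage ends at jaw + 92 mm
- release (a joint): release lever on the sliding jaw, rad: 0 with the pawl in the teeth, 0.30 paddle fully down (stop); the pawl clears the teeth from about 0.15. Pressing takes 2 to 4 N; let go, it springs back and the pawl drops into the next tooth. It twitches to about 0.13 as the jaw is pushed closed
- paddle (a point): top middle of the thumb paddle near its free end. Steel plate 32 mm wide (across the bar), 27 mm long, sloping down along +y towards the thumb block's front face, 21 mm further on. This point is about 50 mm high unpressed, 40 mm fully pressed (plate then level). A tip that presses it and moves to +y comes to bear on the thumb block and pushes the jaw back
- thumb_front (a point): centre of the top edge of the thumb block's upright front (-y) face, 62 mm high, over the bar's centre line, at y = jaw + 46 mm in the clamp's frame. The block is part of the sliding jaw, 38 mm wide and 20 mm thick, and carries the lever's pivot
- thumb_back (a point): middle of the upright back (+y) face of the thumb block, 52 mm high, at y = jaw + 66 mm in the clamp's frame; the place to push the jaw closed (towards -y), with the tip at about 44 mm: lower, up to 38 mm, the pawl and a strap lie behind it. The face is 38 mm wide and ends 62 mm high
- jaw_pad: sprung pad of the sliding jaw, wooden face 53 x 27 mm towards the fixed jaw; it gives way by 9 mm against springs (1 N at first, 5.5 N when fully in). Its origin lies off the pad: on the bar's centre line at the board's top, in the plane of the pad's face
- wax_block: ivory-coloured wax block, 84 x 110 x 25 mm high, 0.2 to 0.4 kg, lying loose on the board in front of the jaws. Origin at the centre of its underside; x along its 84 mm side, y along its 110 mm side, which is the length to be clamped
- wax_pick: blue plastic pick, 16 x 68 x 8 mm, lying on the left end of the board; bystander
- rib: wooden kidney-shaped rib, 52 x 100 x 9 mm, on the bench left of the board; bystander
- loop_tool: wire loop tool with wooden handle, 19 x 169 x 9 mm, on the bench left of the board; bystander
- blank_a: plaster blank, 40 x 55 x 16 mm, at the left; bystander
- blank_b: plaster blank, 30 x 60 x 14 mm, at the left; bystander
- scraper: white plastic scraper, 22 x 95 x 10 mm, on the bench right of the board; bystander
- scrap: red silicone scrap, 19 x 30 x 8 mm, on the bench right of the board; bystander
Mind the look-alikes: they are no part of the job. Leave any orange look-alike of the wax_block alone.

How it is judged:
By the outcome, as a careful person would: the job done as asked, in the order asked, and still so for the second after the job is handed in, with the robot touching nothing.
It also fails if it takes over 48 s, if anything falls off the work surface, if the arm or the gripper's body presses on something with over 40 N, if the wrist force passes 120 N, or if a joint passes its speed limit or range.

## Working session

There is one attempt and no reset: what is moved stays moved. The work goes in short steps, Python scripts to look and compute and a tool call to move; the robot and the scene stay as the last step left them, time stands still between calls to the robot, and variables do not carry over. Pictures are saved under pics/ and viewed, at most 10 in all, crops included, and the job is handed in when it is done.

Besides the shell and the picture viewer there is one more tool, called after ">>>" as name([rows], argument=value, ...), one row to a line, values as JSON. move_arm: Moves the arm, as the interface text tells. Its arguments: {"type":"object","properties":{"increments":{"type":"array","items":{"type":"array","items":{"type":"array","items":{"type":"number"}}}},"newtons":{"type":"number"}},"required":["increments"]}

```bash
mkdir -p pics
cat > h.py <<'E'
from station import manip
import cv2, numpy as np
def snap(c,f=None):
    s=manip.snapshot(c)
    if f: cv2.imwrite('pics/'+f,s['img'][:,:,::-1])
    return s
def show(labels,c,fn='mark_of'):
    for l in labels:
        r=getattr(manip,fn)(l,c)
        print(c,fn,l,[(np.round(d['xyz'],3).tolist(),round(d['confidence'],2)) for d in r[:3]])
def st():
    s=manip.sense(); print('t',round(s['t'],2),np.round(s['tcp_pos'],4),np.round(s['tool_rot'],3),'F',np.round(s['force'],1),s['finger_gap'])
E
python3 - <<'E'
from h import *
st()
L=['clamp','fixed_jaw','jaw_pad','paddle','thumb_front','thumb_back','wax_block']
for c in ['scene','side']:
    s=snap(c,c+'0.png'); show(L,c); 
    print(np.round(s['world_to_cam'],3).tolist(),s['fx'],s['cx'],s['cy'])
    show(['wax_block','jaw','wax_pick'],c,'spot_in')
st()
E
```

```text
t 0.0 [ 0.2164 -0.5855  0.2303] [ 0.984  0.176 -0.    -0.001] F [0.2 0.9 0.2] 1.0002717607314324
scene mark_of clamp [([0.648, -0.159, 0.002], 0.98)]
scene mark_of fixed_jaw [([0.645, -0.163, 0.012], 0.61)]
scene mark_of jaw_pad [([0.647, -0.161, 0.005], 0.64), ([0.642, -0.102, 0.011], 0.61)]
scene mark_of paddle []
scene mark_of thumb_front [([0.637, -0.053, 0.068], 0.71), ([0.644, -0.1, 0.012], 0.65)]
scene mark_of thumb_back [([0.63, -0.039, 0.065], 0.96)]
scene mark_of wax_block [([0.492, -0.102, 0.012], 0.85), ([0.359, -0.329, 0.002], 0.83)]
[[0.665, -0.747, -0.009, -0.289], [-0.515, -0.45, -0.729, 0.368], [0.54, 0.49, -0.684, 1.373], [0.0, 0.0, 0.0, 1.0]] 471.9963416234562 313.5465435007766 191.26211775749957
scene spot_in wax_block [([0.483, -0.11, 0.038], 0.92), ([0.524, 0.473, 0.015], 0.67), ([0.35, -0.328, 0.025], 0.65)]
scene spot_in jaw [([0.604, -0.076, 0.043], 0.69)]
scene spot_in wax_pick []
side mark_of clamp [([0.643, -0.167, 0.001], 0.67)]
side mark_of fixed_jaw [([0.646, -0.164, 0.009], 0.78)]
side mark_of jaw_pad [([0.639, -0.106, 0.014], 0.56)]
side mark_of paddle [([0.635, -0.083, 0.058], 0.51)]
side mark_of thumb_front [([0.635, -0.055, 0.074], 0.91)]
side mark_of thumb_back [([0.63, -0.031, 0.064], 0.72)]
side mark_of wax_block [([0.487, -0.104, 0.013], 0.89), ([0.396, 0.261, -0.006], 0.63)]
[[-0.931, -0.364, -0.007, 0.484], [-0.192, 0.508, -0.84, 0.116], [0.31, -0.781, -0.543, 1.154], [0.0, 0.0, 0.0, 1.0]] 423.17210389259026 318.40609383347623 205.30906327329942
side spot_in wax_block [([0.483, -0.082, 0.034], 0.88), ([0.394, 0.281, 0.018], 0.77), ([0.36, -0.297, 0.025], 0.68)]
side spot_in jaw [([0.614, -0.05, 0.041], 0.86)]
side spot_in wax_pick [([0.615, -0.053, 0.04], 0.26)]
t 1.1 [ 0.2166 -0.5862  0.2313] [ 0.984  0.176  0.    -0.   ] F [0.3 0.5 0.5] 1.0031701186342583
```

View pics/scene0.png

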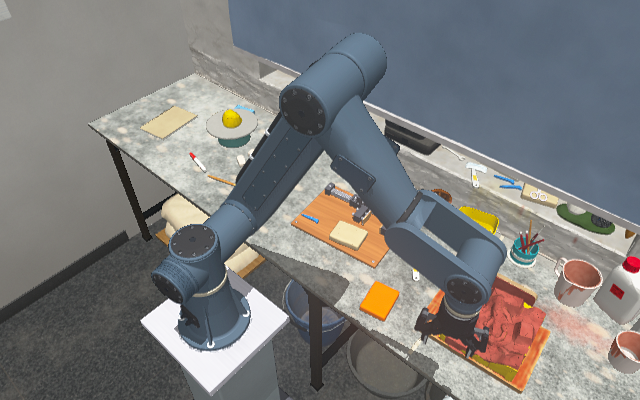

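View pics/side0.png

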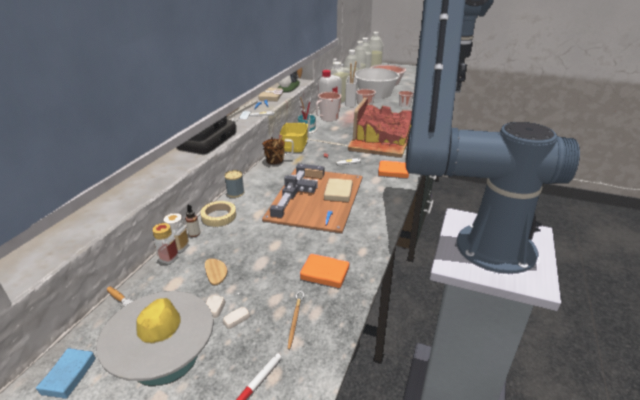

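The ivory block is on the board, at scene (348,235) and side (338,190). It is the only ivory block lying in front of the jaws. The orange look-alikes are at scene (380,300) and side (325,270) and (393,168), and I'll leave them alone. The clamp is near (0.646,-0.163) with a small yaw and jaw ≈ 0.06. Next I'll go above it for a close look.

>>> move_arm([
  [[1, 0.023, 0.039, 0.008, -2], [1, 0.023, 0.039, 0.008, -2], [1, 0.023, 0.039, 0.008, -2], [1, 0.023, 0.039, 0.008, -2], [1, 0.023, 0.039, 0.008, -2], [1, 0.023, 0.039, 0.008, -2], [1, 0.023, 0.039, 0.008, -2], [1, 0.023, 0.039, 0.008, -1]],
])

```text
t: 1.9
tcp_pos: [0.4012, -0.2726, 0.2959]
tool_rot: [0.999, 0.045, 0.0, 0.0]
force: [1.0, -1.2, -0.2]
finger_gap: -0.002
gripper_force: 0.0
```

>>> move_arm([
  [[1, 0.023, 0.039, 0.008, 0], [1, 0.023, 0.039, 0.008, 0], [1, 0.023, 0.039, 0.008, 0], [1, 0.023, 0.039, 0.008, 0], [1, 0.023, 0.039, 0.008, 0], [1, 0, 0, 0, 0]],
])

```text
t: 2.5
tcp_pos: [0.5182, -0.0749, 0.3367]
tool_rot: [0.999, 0.049, 0.002, -0.0]
force: [-1.1, 0.1, -0.9]
finger_gap: -0.002
gripper_force: 0.0
```

Run:
```python
from h import *
st()
s=snap('wrist','w1.png')
show(['clamp','fixed_jaw','jaw_pad','paddle','thumb_front','thumb_back','wax_block'],'wrist'); show(['wax_block','wax_pick','jaw'],'wrist','spot_in')
print(np.round(s['tool_from_camera'],3).tolist(),s['fx'],s['cx'],s['cy'])
```

```text
t 2.5 [ 0.5182 -0.0749  0.3367] [ 0.999  0.049  0.002 -0.   ] F [-1.1  0.1 -0.9] -0.0021340619278944
wrist mark_of clamp [([0.643, -0.163, -0.002], 0.71), ([0.464, 0.049, 0.012], 0.27)]
wrist mark_of fixed_jaw [([0.648, -0.158, 0.009], 0.76)]
wrist mark_of jaw_pad [([0.645, -0.163, -0.003], 0.41)]
wrist mark_of paddle [([0.639, -0.079, 0.06], 0.76)]
wrist mark_of thumb_front [([0.635, -0.058, 0.075], 0.73)]
wrist mark_of thumb_back [([0.633, -0.03, 0.064], 0.82), ([0.631, -0.36, 0.003], 0.18)]
wrist mark_of wax_block [([0.356, -0.328, 0.001], 0.7), ([0.488, -0.106, 0.015], 0.59), ([0.399, 0.264, -0.002], 0.55)]
wrist spot_in wax_block [([0.493, -0.104, 0.039], 0.79), ([0.404, 0.255, 0.022], 0.79), ([0.366, -0.324, 0.022], 0.67)]
wrist spot_in wax_pick [([0.468, 0.038, 0.021], 0.6), ([0.619, -0.065, 0.047], 0.27)]
wrist spot_in jaw [([0.618, -0.065, 0.043], 0.64)]
[[-0.0, -0.949, -0.315, 0.08], [1.0, -0.0, -0.0, -0.0], [-0.0, -0.315, 0.949, -0.142], [0.0, 0.0, 0.0, 1.0]] 353.4323891448486 322.20770759066716 197.56810622732243
```

View pics/w1.png

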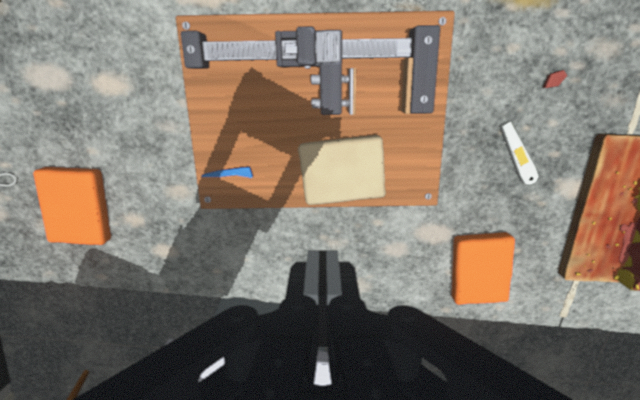

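The wrist view shows the ivory block's top face with corners near (299,144), (383,137), (385,199) and (306,204). The board's corners are near (177,14), (454,11), (438,206) and (198,209). The blue pick lies at (230,173). I'll fit the clamp and block poses from these corners.

```bash
cat >> h.py <<'E'
from scipy.spatial.transform import Rotation as R
from scipy.optimize import least_squares
def unproj(s,st_,px,z):
    T=s['tool_from_camera']; Rt=R.from_quat(st_['tool_rot']).as_matrix()
    o=Rt@T[:3,3]+st_['tcp_pos']; d=np.c_[(np.array(px,float)-[s['cx'],s['cy']])/[s['fx'],s['fy']],np.ones(len(px))]@(Rt@T[:3,:3]).T
    return (o+d*((z-o[2])/d[:,2])[:,None])[:,:2]
def fit(model,pts):
    f=lambda p:(np.array(model)@np.array([[np.cos(p[2]),np.sin(p[2])],[-np.sin(p[2]),np.cos(p[2])]])+p[:2]-pts).ravel()
    r=least_squares(f,[*np.mean(pts,0),0]); return r.x,f(r.x).reshape(-1,2)
E
python3 - <<'E'
from h import *
q=manip.sense(); s=manip.snapshot('wrist')
hsv=cv2.cvtColor(s['img'],cv2.COLOR_RGB2HSV)
g=cv2.cvtColor(s['img'],cv2.COLOR_RGB2GRAY)
c=lambda P:cv2.cornerSubPix(g,np.array(P,np.float32).reshape(-1,1,2),(5,5),(-1,-1),(3,30,.01)).reshape(-1,2)
B=c([(177,14),(454,11),(438,206),(198,209)]); W=c([(299,144),(383,137),(385,199),(306,204)])
print(B,W)
p,r=fit([(.042,.275),(.042,-.06),(-.205,-.06),(-.205,.275)],unproj(s,q,B,.012)); print('clamp',p[:2],np.degrees(p[2]),r.round(4).tolist())
p2,r2=fit([(.042,.055),(.042,-.055),(-.042,-.055),(-.042,.055)],unproj(s,q,W,.037)); print('wax',p2[:2],np.degrees(p2[2]),r2.round(4).tolist())
C=np.array([[np.cos(p[2]),-np.sin(p[2])],[np.sin(p[2]),np.cos(p[2])]])
print('wax in clamp',(p2[:2]-p[:2])@C)
for n,x in [('paddle',(.639,-.079)),('tf',(.635,-.057)),('tb',(.632,-.031))]: print(n,(np.array(x)-p[:2])@C)
E
```

```text
[[177.       14.     ]
 [454.       11.     ]
 [438.      206.     ]
 [197.21292 206.2621 ]] [[294.92947 142.26437]
 [383.      137.     ]
 [385.05103 203.4182 ]
 [305.56537 202.10904]]
clamp [ 0.64093394 -0.16826895] 5.511356195064483 [[0.0022, 0.0039], [0.0017, -0.0038], [-0.0013, 0.0009], [-0.0027, -0.001]]
wax [ 0.48648064 -0.10784423] 8.465399914883344 [[0.0007, -0.0023], [0.0004, -0.0026], [0.0037, 0.0003], [-0.0048, 0.0045]]
wax in clamp [-0.14793591  0.07497955]
paddle [0.00664866 0.08904202]
tf [0.0047801  0.11132449]
tb [0.00429109 0.13749242]
```

>>> move_arm([
  [[1, 0.02, -0.0005, -0.03, 0], [1, 0.02, -0.0005, -0.04, 0], [1, 0.02, -0.001, -0.04, 0], [1, 0.02, -0.001, -0.04, 0], [1, 0.02, -0.001, -0.04, 0], [1, 0.019, 0, -0.04, 0], [1, 0, 0, -0.017, 0], [1, 0, 0, 0, 0]],
])

```text
t: 3.9
tcp_pos: [0.6325, -0.0827, 0.0844]
tool_rot: [0.999, 0.046, -0.004, -0.001]
force: [-0.6, 0.6, 0.2]
finger_gap: 0.002
gripper_force: 0.0
```

Run:
```python
from h import *
st()
a=snap('wrist'); show(['paddle','thumb_front','thumb_back'],'wrist')
b=snap('side'); show(['paddle','thumb_front','thumb_back'],'side')
crop=cv2.resize(b['img'][140:260,230:390],(640,480),interpolation=cv2.INTER_CUBIC)
cv2.imwrite('pics/c2.png',np.vstack([crop,])[:,:,::-1]); cv2.imwrite('pics/w2.png',a['img'][:,:,::-1])
```

```text
t 3.9 [ 0.6325 -0.0827  0.0844] [ 0.999  0.046 -0.004 -0.001] F [-0.6  0.6  0.2] 0.002283760426146067
wrist mark_of paddle [([0.639, -0.078, 0.062], 0.71)]
wrist mark_of thumb_front [([0.635, -0.058, 0.076], 0.77)]
wrist mark_of thumb_back [([0.634, -0.036, 0.066], 0.95)]
side mark_of paddle [([0.635, -0.082, 0.066], 0.49)]
side mark_of thumb_front [([0.636, -0.053, 0.072], 0.87)]
side mark_of thumb_back [([0.63, -0.034, 0.066], 0.81)]
```

View pics/w2.png

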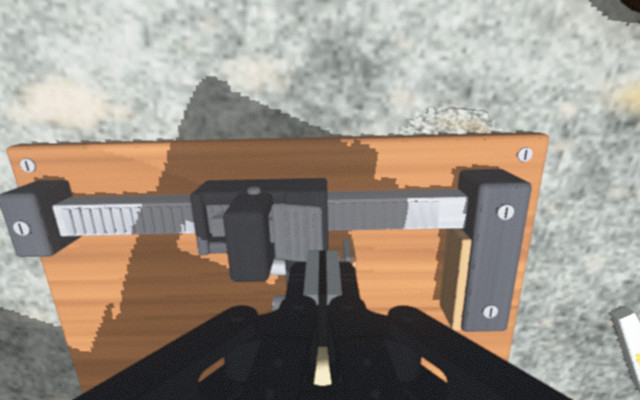

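View pics/c2.png

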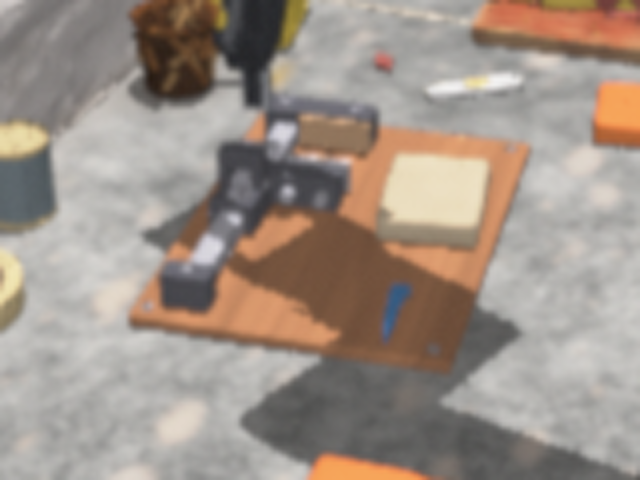

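The wrist view shows the paddle plate at (298,235), just left of and beyond the fingertips at (322,255), with the thumb block at (250,235). I'll shift slightly and press down.

>>> move_arm([
  [[1, 0.005, 0.006, -0.01, 0], [1, 0, 0, -0.008, 0], [1, 0, 0, -0.006, 0], [1, 0, 0, -0.005, 0], [1, 0, 0, -0.005, 0], [1, 0, 0, 0, 0]],
])

```text
t: 4.9
tcp_pos: [0.6392, -0.0774, 0.0537]
tool_rot: [0.999, 0.046, -0.001, -0.0]
force: [-0.6, -0.4, 3.1]
finger_gap: -0.0
gripper_force: 1.5
```

>>> move_arm([
  [[1, 0, 0, -0.003, 0], [1, 0, 0, 0, 0]],
])

```text
t: 5.1
tcp_pos: [0.6395, -0.0775, 0.0521]
tool_rot: [0.999, 0.046, -0.0, 0.0]
force: [-2.5, -1.4, 5.5]
finger_gap: 0.001
gripper_force: 2.4
```

>>> move_arm([
  [[1, 0, 0.005, -0.001, 0], [1, -0.0005, 0.006, 0, 0], [1, -0.0005, 0.006, 0, 0], [1, -0.001, 0.008, 0, 0], [1, -0.001, 0.008, 0, 0], [1, -0.001, 0.008, 0, 0]],
])

```text
t: 5.7
tcp_pos: [0.6349, -0.0366, 0.0518]
tool_rot: [0.999, 0.046, -0.001, 0.0]
force: [-4.6, -2.3, 9.3]
finger_gap: -0.003
gripper_force: 5.2
```

Run:
```python
from h import *
st()
snap('side'); show(['thumb_front','thumb_back','jaw_pad'],'side')
```

```text
t 5.7 [ 0.6349 -0.0366  0.0518] [ 0.999  0.046 -0.001  0.   ] F [-4.6 -2.3  9.3] -0.0026095147106025944
side mark_of thumb_front [([0.63, -0.01, 0.074], 0.7), ([0.631, -0.042, 0.052], 0.66)]
side mark_of thumb_back [([0.625, 0.012, 0.063], 0.72)]
side mark_of jaw_pad [([0.637, -0.063, 0.016], 0.43)]
```

>>> move_arm([
  [[1, -0.001, 0.008, 0, 0], [1, -0.001, 0.008, 0, 0], [1, -0.001, 0.007, 0, 0], [1, -0.001, 0.006, 0, 0], [1, -0.0005, 0.004, 0, 0], [1, 0, 0, 0, 0]],
])

```text
t: 6.5
tcp_pos: [0.6309, -0.0026, 0.0519]
tool_rot: [0.999, 0.046, 0.0, -0.0]
force: [-3.4, 0.5, 10.2]
finger_gap: -0.0
gripper_force: 5.0
```

>>> move_arm([
  [[1, -0.0005, 0.004, 0, 0], [1, 0, 0.002, 0, 0], [1, 0, 0, 0, 0]],
])

```text
t: 6.8
tcp_pos: [0.6303, 0.003, 0.0518]
tool_rot: [0.999, 0.046, -0.0, -0.0]
force: [-3.4, 0.5, 9.8]
finger_gap: -0.0
gripper_force: 5.1
```

Run:
```python
from h import *
st()
for c in ['side','wrist','scene']:
    snap(c); show(['thumb_front','thumb_back','clamp'],c)
```

```text
t 6.8 [0.6303 0.003  0.0518] [ 0.999  0.046 -0.    -0.   ] F [-3.4  0.5  9.8] -0.00028274902088447633
side mark_of thumb_front [([0.626, 0.03, 0.073], 0.8), ([0.49, -0.105, 0.011], 0.32)]
side mark_of thumb_back [([0.619, 0.053, 0.066], 0.81)]
side mark_of clamp [([0.646, -0.166, 0.001], 0.83), ([0.534, -0.342, -0.0], 0.62), ([0.623, 0.031, 0.074], 0.53)]
wrist mark_of thumb_front [([0.621, 0.025, 0.076], 0.62)]
wrist mark_of thumb_back [([0.622, 0.046, 0.067], 0.82)]
wrist mark_of clamp [([0.646, -0.163, -0.002], 0.61)]
scene mark_of thumb_front [([0.626, 0.03, 0.072], 0.95), ([0.41, 0.429, -0.0], 0.53)]
scene mark_of thumb_back [([0.618, 0.046, 0.06], 0.78)]
scene mark_of clamp [([0.643, -0.162, 0.002], 0.83)]
```

>>> move_arm([
  [[1, 0, -0.002, 0.015, 0], [1, 0, 0, 0.04, 0], [0, -0.02, -0.01, 0.035, 0], [0, -0.04, -0.022, 0, 0], [0, -0.04, -0.022, 0, 0], [0, -0.04, -0.022, 0, 0], [0, -0.04, -0.022, 0, 0], [0, -0.036, -0.018, 0, 0]],
])

```text
t: 8.2
tcp_pos: [0.4132, -0.1159, 0.1409]
tool_rot: [0.999, 0.046, 0.001, 0.0]
force: [0.1, -1.1, -1.1]
finger_gap: 0.503
gripper_force: 0.0
```

>>> move_arm([
  [[0, 0, 0, -0.03, 0], [0, 0, 0, -0.02, 0], [0, 0, 0, 0, 0]],
])

```text
t: 8.5
tcp_pos: [0.4135, -0.1151, 0.0892]
tool_rot: [0.999, 0.045, -0.001, -0.001]
force: [-0.3, 0.0, 0.3]
finger_gap: 0.503
gripper_force: 0.0
```

Run:
```python
from h import *
st()
snap('wrist','w3.png'); show(['thumb_front','thumb_back','jaw_pad','wax_block'],'wrist')
```

```text
t 8.5 [ 0.4135 -0.1151  0.0892] [ 0.999  0.045 -0.001 -0.001] F [-0.3  0.   0.3] 0.503299176453948
wrist mark_of thumb_front []
wrist mark_of thumb_back []
wrist mark_of jaw_pad []
wrist mark_of wax_block [([0.358, -0.329, 0.003], 0.86), ([0.489, -0.106, 0.016], 0.56)]
```

View pics/w3.png

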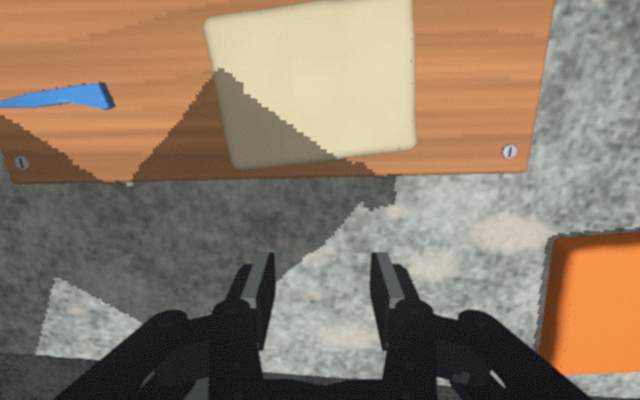

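The block's near edge runs from (237,168) to (414,149), about 5° off the board edge and centred on the two half-open fingertips at (262,260) and (380,260). I'll descend and push it in with both tips, which should also square it.

>>> move_arm([
  [[0, 0, 0, -0.035, 0], [0, 0, 0, -0.025, 0], [0, 0.002, 0, -0.007, 0], [0, 0.007, 0.0005, 0, 0], [0, 0.007, 0.0005, 0, 0], [0, 0.008, 0.001, 0, 0], [0, 0.008, 0.001, 0, 0], [0, 0.008, 0.001, 0, 0]],
])

```text
t: 9.55
tcp_pos: [0.4552, -0.111, 0.024]
tool_rot: [0.999, 0.046, 0.0, 0.0]
force: [-0.6, -0.2, 0.5]
finger_gap: 0.499
gripper_force: 0.7
```

>>> move_arm([
  [[0, 0.01, 0.001, 0, 0], [0, 0.01, 0.001, 0, 0], [0, 0.01, 0.001, 0, 0], [0, 0.01, 0.001, 0, 0], [0, 0.01, 0.001, 0, 0], [0, 0.005, 0.0005, 0, 0], [0, 0, 0, 0, 0]],
])

```text
t: 10.25
tcp_pos: [0.5112, -0.106, 0.0233]
tool_rot: [0.999, 0.046, 0.001, 0.0]
force: [-0.8, 0.5, -0.2]
finger_gap: 0.496
gripper_force: 0.0
```

Run:
```python
from h import *
st()
snap('wrist','w4.png'); show(['wax_block','jaw_pad','thumb_back'],'wrist')
for c in ['scene','side']: snap(c);show(['wax_block','jaw_pad','thumb_back','thumb_front'],c)
```

```text
t 10.25 [ 0.5112 -0.106   0.0233] [0.999 0.046 0.001 0.   ] F [-0.8  0.5 -0.2] 0.4964899716341998
wrist mark_of wax_block [([0.56, -0.101, 0.016], 0.61)]
wrist mark_of jaw_pad []
wrist mark_of thumb_back []
scene mark_of wax_block [([0.401, 0.26, -0.002], 0.9), ([0.567, -0.1, 0.014], 0.81), ([0.359, -0.326, 0.003], 0.61)]
scene mark_of jaw_pad []
scene mark_of thumb_back [([0.62, 0.046, 0.065], 0.66)]
scene mark_of thumb_front [([0.625, 0.032, 0.073], 0.74)]
side mark_of wax_block [([0.359, -0.328, 0.002], 0.84), ([0.564, -0.101, 0.01], 0.8), ([0.397, 0.261, -0.004], 0.77)]
side mark_of jaw_pad [([0.632, -0.022, 0.016], 0.59)]
side mark_of thumb_back [([0.619, 0.053, 0.063], 0.85)]
side mark_of thumb_front [([0.627, 0.03, 0.075], 0.68)]
```

View pics/w4.png

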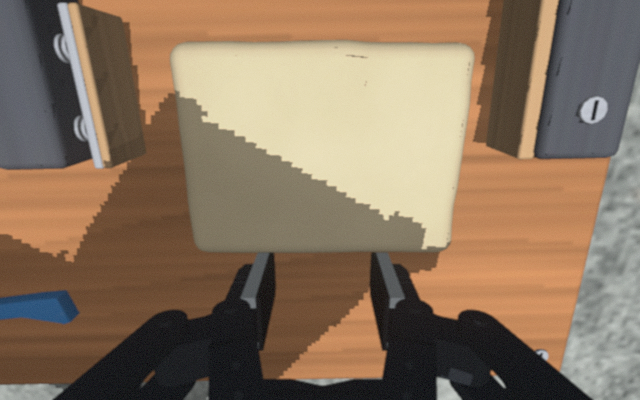

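The block is square to the fingertips and clear of both jaw faces, with the pad at (85,90) and the fixed face at (540,80). About 23 mm remain to the bar.

>>> move_arm([
  [[0, 0.007, 0.0006, 0, 0], [0, 0.007, 0.0006, 0, 0], [0, 0.004, 0.0004, 0, 0], [0, 0.002, 0.0002, 0, 0], [0, 0.001, 0, 0, 0], [0, 0, 0, 0, 0]],
])

```text
t: 11.55
tcp_pos: [0.5307, -0.1039, 0.0233]
tool_rot: [0.999, 0.046, 0.0, -0.0]
force: [-0.2, -0.1, -0.2]
finger_gap: 0.498
gripper_force: 0.1
```

>>> move_arm([
  [[0, 0.002, 0, 0, 0], [0, 0.002, 0, 0, 0], [0, 0, 0, 0, 0]],
])

```text
t: 11.85
tcp_pos: [0.5339, -0.1039, 0.0233]
tool_rot: [0.999, 0.046, -0.001, -0.0]
force: [-3.0, -1.1, 1.9]
finger_gap: 0.498
gripper_force: 1.5
```

>>> move_arm([
  [[0, 0.002, 0, 0, 0], [0, 0.001, 0, 0, 0], [0, 0, 0, 0, 0]],
])

```text
t: 12.15
tcp_pos: [0.5339, -0.1038, 0.0232]
tool_rot: [0.999, 0.047, -0.004, -0.001]
force: [-8.0, -4.0, 6.2]
finger_gap: 0.501
gripper_force: 4.6
```

>>> move_arm([
  [[0, -0.02, -0.002, 0, 0], [0, -0.015, 0, 0.02, 0], [1, 0, 0, 0.045, 0], [1, 0, 0.005, 0.045, 0], [1, 0.02, 0.03, 0.015, 0], [1, 0.025, 0.038, 0, 0], [1, 0.025, 0.038, 0, 0], [1, 0.025, 0.038, 0, 0]],
])

```text
t: 12.95
tcp_pos: [0.5996, 0.0446, 0.1492]
tool_rot: [0.999, 0.046, 0.002, 0.0]
force: [0.4, -0.4, -0.3]
finger_gap: -0.003
gripper_force: 0.0
```

>>> move_arm([
  [[1, 0.025, 0.037, 0, 0], [1, 0, 0, -0.03, 0], [1, 0, 0, 0, 0]],
])

```text
t: 13.25
tcp_pos: [0.621, 0.0818, 0.1153]
tool_rot: [0.999, 0.047, -0.003, -0.0]
force: [-1.6, -1.4, -0.7]
finger_gap: 0.001
gripper_force: 0.0
```

Run:
```python
from h import *
st()
snap('wrist','w5.png'); show(['wax_block','thumb_back','thumb_front'],'wrist')
```

```text
t 13.25 [0.621  0.0818 0.1153] [ 0.999  0.047 -0.003 -0.   ] F [-1.6 -1.4 -0.7] 0.00142609346653948
wrist mark_of wax_block [([0.585, -0.098, 0.015], 0.92)]
wrist mark_of thumb_back [([0.622, 0.046, 0.066], 0.62)]
wrist mark_of thumb_front []
```

View pics/w5.png

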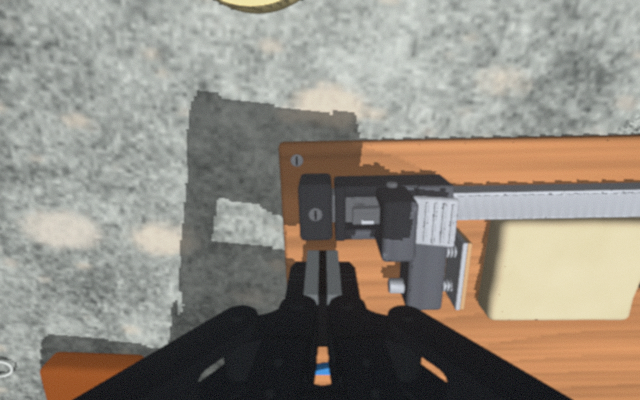

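The wrist view shows the carriage at the end stop against the post at (315,205), and the thumb block at (395,215). I'll descend just behind the thumb block, above post height, watching the force.

>>> move_arm([
  [[1, 0.001, -0.013, -0.015, 0], [1, 0, 0, -0.02, 0], [1, 0, 0, -0.014, 0], [1, 0, 0, -0.008, 0], [1, 0, 0, 0, 0]],
])

```text
t: 13.95
tcp_pos: [0.6229, 0.0668, 0.0606]
tool_rot: [0.999, 0.046, -0.001, -0.0]
force: [0.6, -0.7, 0.5]
finger_gap: 0.002
gripper_force: 0.0
```

>>> move_arm([
  [[1, 0, -0.003, -0.003, 0], [1, 0.0005, -0.005, 0, 0], [1, 0.0005, -0.005, 0, 0], [1, 0.0005, -0.005, 0, 0], [1, 0.0005, -0.005, 0, 0], [1, 0, 0, 0, 0]],
])

```text
t: 14.55
tcp_pos: [0.6261, 0.0431, 0.0587]
tool_rot: [0.999, 0.046, 0.001, 0.0]
force: [1.1, 2.1, 0.1]
finger_gap: 0.001
gripper_force: 0.5
```

Run:
```python
from h import *
st()
for c in ['wrist','side']: snap(c); show(['wax_block','thumb_back','thumb_front'],c)
```

```text
t 14.55 [0.6261 0.0431 0.0587] [0.999 0.046 0.001 0.   ] F [1.1 2.1 0.1] 0.0010115836286860326
wrist mark_of wax_block [([0.586, -0.099, 0.014], 0.77), ([0.628, 0.008, 0.075], 0.74)]
wrist mark_of thumb_back [([0.626, 0.032, 0.065], 0.98)]
wrist mark_of thumb_front [([0.63, 0.006, 0.076], 0.66)]
side mark_of wax_block [([0.354, -0.327, -0.0], 0.96), ([0.589, -0.101, 0.014], 0.86), ([0.397, 0.262, -0.0], 0.8)]
side mark_of thumb_back [([0.622, 0.03, 0.065], 0.98), ([0.626, 0.01, 0.075], 0.57), ([0.628, -0.015, 0.06], 0.54)]
side mark_of thumb_front [([0.628, 0.011, 0.075], 0.8)]
```

>>> move_arm([
  [[1, 0.0005, -0.005, 0, 0], [1, 0.0005, -0.005, 0, 0], [1, 0.0005, -0.004, 0, 0], [1, 0.0004, -0.004, 0, 0], [1, 0.0004, -0.003, 0, 0], [1, 0, 0, 0, 0]],
])

```text
t: 15.55
tcp_pos: [0.6278, 0.0228, 0.0583]
tool_rot: [0.999, 0.046, -0.0, -0.0]
force: [-0.9, 3.8, 0.5]
finger_gap: 0.005
gripper_force: 2.0
```

>>> move_arm([
  [[1, 0.0002, -0.002, 0, 0], [1, 0, 0, 0, 0]],
])

```text
t: 15.75
tcp_pos: [0.6279, 0.0213, 0.0583]
tool_rot: [0.999, 0.046, -0.0, -0.0]
force: [-0.2, 6.0, -0.3]
finger_gap: 0.003
gripper_force: 2.6
```

>>> move_arm([
  [[1, 0.0002, -0.002, 0, 0], [1, 0, 0, 0, 0]],
])

```text
t: 15.95
tcp_pos: [0.6281, 0.0198, 0.0583]
tool_rot: [0.999, 0.046, -0.0, -0.001]
force: [-0.1, 7.2, 1.1]
finger_gap: 0.002
gripper_force: 3.1
```

Run:
```python
from h import *
st()
for c in ['wrist','side']: snap(c); show(['wax_block','thumb_back','jaw_pad'],c)
```

```text
t 15.95 [0.6281 0.0198 0.0583] [ 0.999  0.046 -0.    -0.001] F [-0.1  7.2  1.1] 0.0018300500814151543
wrist mark_of wax_block [([0.588, -0.113, 0.014], 0.85)]
wrist mark_of thumb_back [([0.63, 0.005, 0.065], 0.86)]
wrist mark_of jaw_pad []
side mark_of wax_block [([0.588, -0.114, 0.012], 0.86), ([0.36, -0.326, 0.001], 0.57)]
side mark_of thumb_back [([0.624, 0.006, 0.065], 0.76)]
side mark_of jaw_pad [([0.646, -0.163, 0.008], 0.49)]
```

>>> move_arm([
  [[1, 0.0002, -0.002, 0, 0], [1, 0, 0, 0, 0]],
])

```text
t: 16.55
tcp_pos: [0.6283, 0.0181, 0.0583]
tool_rot: [0.999, 0.046, -0.0, -0.001]
force: [0.1, 7.6, 1.3]
finger_gap: -0.001
gripper_force: 3.6
```

>>> move_arm([
  [[1, 0.0002, -0.002, 0, 0], [1, 0, 0, 0, 0]],
])

```text
t: 16.75
tcp_pos: [0.6284, 0.0172, 0.0583]
tool_rot: [0.999, 0.045, -0.0, -0.002]
force: [-0.6, 10.5, 1.3]
finger_gap: -0.004
gripper_force: 5.7
```

>>> move_arm([
  [[1, 0.0002, -0.002, 0, 0], [1, 0, 0, 0, 0]],
])

```text
t: 16.95
tcp_pos: [0.6284, 0.0169, 0.0583]
tool_rot: [0.999, 0.045, -0.0, -0.003]
force: [1.2, 16.1, 1.7]
finger_gap: -0.003
gripper_force: 8.1
```

>>> move_arm([
  [[1, 0.0002, -0.002, 0, 0], [1, 0, 0, 0, 0]],
])

```text
t: 17.15
tcp_pos: [0.6284, 0.0167, 0.0584]
tool_rot: [0.999, 0.045, -0.0, -0.004]
force: [1.0, 19.5, 2.2]
finger_gap: 0.004
gripper_force: 10.4
```

The pad has bottomed out and the force is rising sharply. I'll back off, lift clear and inspect.

>>> move_arm([
  [[1, 0, 0.008, 0, 0], [1, -0.002, 0.018, 0, 0], [1, 0, 0.01, 0.03, 0], [1, -0.01, 0, 0.045, 0], [1, -0.04, -0.02, 0.02, 0], [1, -0.04, -0.03, 0.02, 0], [1, -0.03, -0.035, 0, 0], [1, 0, 0, 0, 0]],
])

```text
t: 17.95
tcp_pos: [0.5062, -0.0387, 0.1726]
tool_rot: [0.999, 0.044, -0.001, 0.001]
force: [0.8, 0.2, 0.4]
finger_gap: -0.001
gripper_force: 0.0
```

Run:
```python
from h import *
st()
a=snap('wrist'); cv2.imwrite('pics/w6.png',a['img'][:,:,::-1])
for c in ['wrist','side','scene']:
    snap(c); show(['wax_block','thumb_back','thumb_front','paddle'],c)
```

```text
t 17.95 [ 0.5062 -0.0387  0.1726] [ 0.999  0.044 -0.001  0.001] F [0.8 0.2 0.4] -0.0013605284034757066
wrist mark_of wax_block [([0.397, 0.264, -0.003], 0.96), ([0.358, -0.329, -0.002], 0.84), ([0.59, -0.113, 0.016], 0.6)]
wrist mark_of thumb_back [([0.63, 0.01, 0.066], 0.72), ([0.625, -0.012, 0.076], 0.43)]
wrist mark_of thumb_front [([0.632, -0.014, 0.076], 0.7)]
wrist mark_of paddle [([0.631, -0.035, 0.062], 0.92)]
side mark_of wax_block [([0.588, -0.114, 0.014], 0.75), ([0.359, -0.326, -0.0], 0.7), ([0.397, 0.262, -0.006], 0.59)]
side mark_of thumb_back [([0.623, 0.012, 0.065], 0.66)]
side mark_of thumb_front [([0.631, -0.012, 0.071], 0.69), ([0.658, 0.359, -0.002], 0.36)]
side mark_of paddle [([0.631, -0.035, 0.062], 0.55), ([0.625, 0.011, 0.067], 0.37)]
scene mark_of wax_block [([0.399, 0.26, -0.002], 0.91), ([0.59, -0.113, 0.01], 0.86), ([0.361, -0.328, 0.003], 0.78)]
scene mark_of thumb_back [([0.625, 0.005, 0.066], 0.84)]
scene mark_of thumb_front [([0.629, -0.009, 0.072], 0.73)]
scene mark_of paddle [([0.63, -0.032, 0.063], 0.43)]
```

View pics/w6.png

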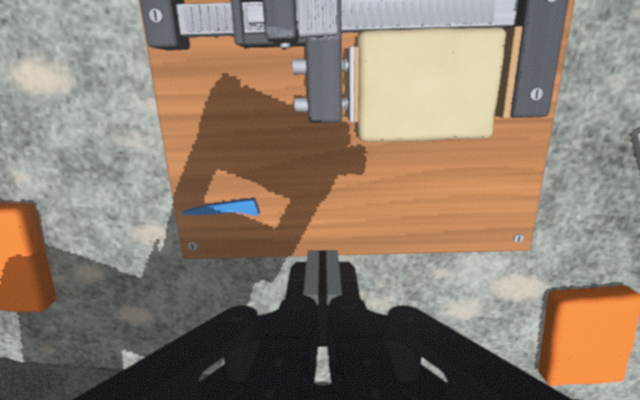

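The block sits square against the bar and the fixed jaw, at (432,85). The jaw is up against it at (325,80). The pad is about 11 mm from the arm, against 16 mm unpressed, so it is pressed in roughly 4.5 mm. With teeth 6 mm apart and 9 mm of pad travel, the next tooth can't be reached. The jaw readings (about 0.105) agree, the bystanders in view (the blue pick and orange blocks) look unmoved, and the gripper is clear, so I'm handing in.

Run:
```python
from h import *
print(manip.sign_off())
```

```text
the job is handed in; nothing more can be done
None
```

I handed the job in at about 18 s: the ivory block is against the bar and fixed jaw, square in the camera view, with the jaw ratcheted up and its pad pressed in about 4.5 of 9 mm by my estimate; no verdict came back.

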